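Work the case lock with its key

ROBOT

A 6-joint arm with a two-finger parallel gripper is mounted at the origin on the work surface. World frame = base frame: x ahead of the robot, y to its left, z up, the work surface at z = 0. Lengths are in mm, angles in rad, forces in N, time in s.
With the tool pointing down it reaches from about 350 to 775 mm from the base axis. Payload 7.3 kg.
Tool frame: the origin (TCP) lies at the very end of the fingers, on their centre line; the grasp point (between the pads) lies behind it (bot.grip_point_offset is the z of the grasp point in the tool frame, in mm); z points along the fingers, y is the line along which they close (so a half turn about z gives the same grasp; the last joint's range is limited). The gripper opens to 92 mm and grips with 3 to 60 N. Pads are 19 mm wide; open, the fingers measure 130 mm over their backs; the gripper's body (75 mm by 190 mm) begins 47 mm behind the grasp point.
Start: joints at [-1.481, 0.342, 1.524, -0, 1.275, -0.146], TCP at [122.673, -510.49, 187.241] pointing down, gripper open.
Joint ranges: [-2.53, 2.53], [-0.77, 2.02], [0.04, 2.7], [-1, 4.14], [0.28, 2.66], [-3.11, 3.11]. Speed limits (rad/s): [2.57, 2.57, 3.14, 3.14, 3.14, 3.14].

INTERFACE

Orientations are given as [roll, pitch, yaw] about the fixed x, y, z axes, in that order (R = Rz(yaw) Ry(pitch) Rx(roll)).
In Python, from plant import bot gives the robot as it stands. The module is installed in compiled form; this text tells all that it offers.
- The arm moves only by the shell command python3 -m crank 'ROWS'. ROWS is JSON, a list that holds one entry, the list of rows, each a list of 5 numbers: the opening, from 0 (shut) to 1 (fully open), then the shift along the tool's x, y, z in cm, then the turn about the tool's z in degrees. In form: [[[claw, x, y, z, turn], ...]]. A call has exactly 10 rows; each row is the pose to reach, as a shift and turn from the pose commanded when the call began, along the tool's axes at that moment; what a row does not reach only later rows make up. A row lasts 1/10 s, in which the tool goes at most 50 mm and 8.59 degrees, less where a joint would pass 70% of its speed; a pose out of reach is approached as far as the arm can. A call with a gripper value outside its range is refused whole. The fingers move at their own pace and stop on an object; the grip force is fixed at half the most. Time passes only in rows, so rows that repeat a pose let the fingers close, or fill a call up. It gives the time, the measured TCP pose, the force, the opening and the grip force at its end, in the units of the state.
- bot.get_obs(): the state, without advancing time (a new reading comes with each control period).
- bot.capture(name): name is "side" or "top"; returns (picture, depth): 384x512x3 uint8, red, green, blue; 384x512 float32, mm along the optical axis (not along the pixel's ray), 0 where there is no reading.
- bot.calibration(name): a dict with "vertical_fov" (degrees; the focal length in pixels is half the picture's height over the tangent of half this angle, whatever the lens; pixels are square), "cx", "cy" (the principal point, pixels), "D" ([k1, k2, p1, p2, k3] as OpenCV has them; the pictures are not rectified), "rvec" (rotation vector, rad) and "tvec" (3), from world to camera coordinates, as OpenCV has them. Camera axes: x right, y down, z forward; pixel columns grow to the right and rows downward; lengths in mm; the calibration is good to about 2 mm. A picture is of the moment at which its call begins. calibration takes no time and is no camera call.
- bot.close_job(): hands the job in; it is judged then, once.
The state is a dict: "time": time; "joint_positions": joint angles; "dq": joint speeds; "tau": joint torques, N m; "tool_pos": TCP position; "tcp_rot": TCP orientation; "contact_force": force on the tool from outside, world axes, zero at the start; "moment": the same for the moment, N m; "grip_width": finger opening in mm; "finger_force": force on a finger pad.
Only numpy, scipy, OpenCV 4.12 (cv2) and the standard library are available. Lean on these libraries where they do the work, as an engineer would, in place of code of your own. Each camera call takes 0.05 s, during which the arm holds its last target. There are 200 camera calls.

TASK

Free the lid catch of the computer case lying on the repair bench: take the key with the rectangular grip from the tool stand, push it fully into the lock in the top of the case, turn it clockwise to its stop and back home, then draw it straight out and put it in the open tray.

Things in the scene. Friction and masses are not known exactly. Their poses are not given: they have to be found in the camera images.
- key: Key with RECTANGULAR black grip, upright in a slot (30 mm deep) of a wooden stand 160x60x30 mm high; a 24 mm disc-grip key and a rod-handled tool are 50 mm off along x. Origin: on its axis under the steel shoulder; z up. Blade 21 (x) x 5 (y) mm, from z -32 to 0; shoulder 28x13, z 0 to 8; grip 36 (x) x 12 (y), z 8 to 48: pinch across y, e.g. at z 32. Same after half a turn about z. 60 g.
- keyhole (a point): Centre of the keyhole mouth, 3 mm above the top of a fixed aluminium computer case (240x220x80 mm high), in a 40 mm brass plug. z up; x along the keyhole with the lock home, y across (does not turn with the plug). Hole 25 (x) x 9 (y), 26 mm deep, with a 5 mm bevel round the mouth. Fully in, the blade rests on its floor, the key's origin 6 mm above this point. Key fits either way round.
- lock (a joint): Lock plug angle, rad: 0 home (starts there, at a stop), growing clockwise from above to its stop at 1.05 (60 deg). Marks on the case show both. Light friction (0.06 N m), no spring: it stays where left. The key has about 11 deg of play in the hole each way: turn it 12 to 15 deg past 60 to bring the plug to its stop, and as much past the home direction to bring it back.
- tray: Grey open tray 150 (x) x 130 (y) mm, walls 4 mm thick, 25 mm high, floor about 5 mm thick, fixed on the table. Origin: centre of its underside, z up. The key may stand, lean or lie in it.
Not all that is in view belongs to the job. Leave any blue look-alike of the key alone. Of the things that look like the tray, take the one that is nearest to the robot's base at the start.

How it is judged (in metres and radians):
On the way, in this order (a step that is already met when the one before it is completed fails the run):
1. the key is fully in the keyhole (z of key in the frame of keyhole below 0.014 m and horizontal distance between key and keyhole below 0.01 m and angle between key's own z axis and vertical below 0.26 rad and value of joint lock below 0.175 rad), for 0.2 s.
2. the key, still in, has turned the lock clockwise to its stop (within 10 degrees) (z of key in the frame of keyhole below 0.014 m and horizontal distance between key and keyhole below 0.01 m and angle between key's own z axis and vertical below 0.26 rad and value of joint lock above 0.875 rad), for 0.2 s.
3. the key, still in, has turned the lock back home (within 10 degrees) (all of step 1), for 0.2 s.
4. the key is drawn out above the keyhole with the lock at home (z of key in the frame of keyhole above 0.035 m and value of joint lock below 0.175 rad), for 0.1 s.
At the end, for the whole second after the job is handed in: The key is in the tray (its origin within the tray's outline and less than 50 mm above the tray's underside), released and at rest, and the lock is at home (within 10 degrees) (x of key in the frame of tray between -0.075 and 0.075 m and y of key in the frame of tray between -0.065 and 0.065 m and z of key in the frame of tray between 0 and 0.05 m and linear speed of key below 0.03 m/s and value of joint lock below 0.175 rad); the robot touches nothing.
It also fails if it takes over 61 s, if anything falls off the work surface, if the arm or the gripper's body presses on something with over 40 N, if the wrist force passes 120 N, or if a joint passes its speed limit or range.

## Working session

There is one attempt and no reset: what is moved stays moved. The work goes in short steps, Python scripts to look and compute and a shell command to move; the robot and the scene stay as the last step left them, time stands still between calls to the robot, and variables do not carry over. Pictures are saved under pics/ and viewed, at most 13 in all, crops included, and the job is handed in when it is done.

```bash
mkdir -p pics; cat > h.py <<'E'
import numpy as np, cv2
from plant import bot
def cal(n):
    c=bot.calibration(n); f=192/np.tan(np.radians(c["vertical_fov"])/2)
    K=np.array([[f,0,c["cx"]],[0,f,c["cy"]],[0,0,1.]]); R=cv2.Rodrigues(np.array(c["rvec"],float))[0]
    return K,np.array(c["D"],float),R,np.array(c["tvec"],float).ravel()
def plane(n,px,z):
    K,D,R,t=cal(n); u=cv2.undistortPoints(np.array(px,float).reshape(-1,1,2),K,D).reshape(-1,2)
    d=np.c_[u,np.ones(len(u))]@R; o=-R.T@t
    return o+d*((z-o[2])/d[:,2])[:,None]
def cloud(n,dep):
    K,D,R,t=cal(n); h,w=dep.shape; g=np.stack(np.meshgrid(np.arange(w),np.arange(h)),-1).reshape(-1,1,2).astype(float)
    u=cv2.undistortPoints(g,K,D).reshape(-1,2)
    p=np.c_[u,np.ones(len(u))]*dep.reshape(-1,1)
    return ((p-t)@R).reshape(h,w,3)
def proj(n,p):
    K,D,R,t=cal(n); return cv2.projectPoints(np.array(p,float).reshape(-1,1,3),cv2.Rodrigues(R)[0],t,K,D)[0].reshape(-1,2)
E
python3 - <<'E'
from h import *
for n in("side","top"):
    im,d=bot.capture(n); cv2.imwrite(f"pics/{n}0.png",im[...,::-1]); np.savez(f"{n}0.npz",im=im,d=d)
    K,D,R,t=cal(n); print(n,K[0,0],-R.T@t,(d==0).mean())
o=bot.get_obs(); print(o["tool_pos"],o["tcp_rot"],bot.grip_point_offset,o["time"])
E
```

```text
side 379.07868185979834 [ 190.02967913 -811.06621289  779.34597882] 0.0039825439453125
top 347.0916519893023 [ 478.3891344  -157.66769912  906.93242618] 0.003992716471354167
[ 122.63370472 -510.04596273  186.60792471] [-3.14021697e+00 -1.93495973e-04  2.35791825e-01] -18.8 0.1
```

View pics/top0.png

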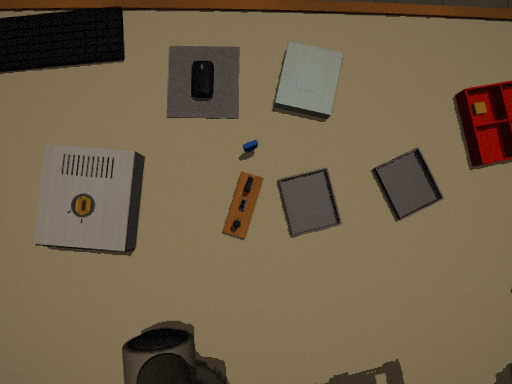

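View pics/side0.png

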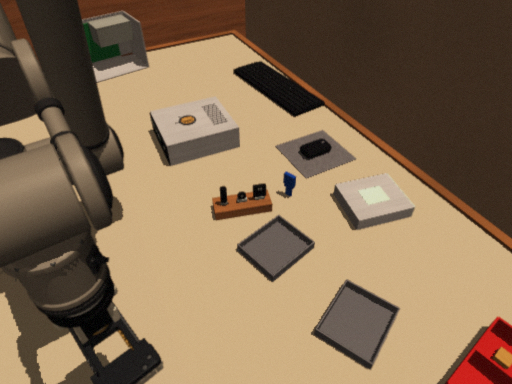

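The top view shows the case with its brass plug at (83,205), the stand at (243,205) holding items at (248,184), (242,204) and (236,226), and the blue look-alike at (250,146). There are two trays, at (309,202) and (407,184); the one at (309,202) is nearer the base at about (150,360). In the side view the stand items are at (223,195), (242,197) and (260,190). I'll enlarge the stand and lock.

```bash
python3 - <<'E'
from h import *
T=np.load("top0.npz");S=np.load("side0.npz")
def crop(im,x,y,w,h,s): return cv2.resize(im[y:y+h,x:x+w,::-1],(w*s,h*s),interpolation=cv2.INTER_CUBIC)
a=crop(T["im"],215,165,60,80,5);b=crop(S["im"],205,170,100,50,4);c=crop(T["im"],58,180,50,50,4)
out=np.zeros((400,800,3),np.uint8);out[:400,:300]=a;out[:200,300:700]=b;out[200:400,300:500]=c
cv2.imwrite("pics/crop.png",np.clip(out*1.5,0,255).astype(np.uint8))
P=cloud("top",T["d"])
for n,(u,v) in dict(key=(248,184),mid=(242,204),far=(236,226),lock=(83,205),casetop=(60,205),tray=(309,202),tray2=(407,184),table=(200,280)).items(): print(n,P[v,u].round(1),T["im"][v,u])
# tray/stand via masks
hsv=cv2.cvtColor(T["im"],cv2.COLOR_RGB2HSV)
for nm,m in dict(stand=(hsv[...,0]<18)&(hsv[...,1]>130)&(hsv[...,2]>80),brass=(hsv[...,0]>14)&(hsv[...,0]<30)&(hsv[...,1]>150)).items():
    m=m.astype(np.uint8); m[:60]=0
    for ct in cv2.findContours(m,0,2)[0]:
        if cv2.contourArea(ct)>60: print(nm,cv2.contourArea(ct),cv2.minAreaRect(ct),plane("top",cv2.boxPoints(cv2.minAreaRect(ct)),30 if nm=="stand" else 83).round(1).tolist())
E
```

```text
key [ 555.9 -146.6   77.6] [29 27 25]
mid [ 508.4 -132.5   61.9] [22 16 14]
far [ 455.7 -120.    89.9] [14 14 12]
lock [501.  251.1  70. ] [44 28 13]
casetop [500.1 302.4  79.1] [127 116 105]
tray [ 517.5 -305.5    4.3] [85 78 71]
tray2 [ 568.3 -568.9    1.2] [77 71 66]
table [313.7 -25.2  -1.2] [130 114  84]
stand 1426.5 ((242.6332244873047, 204.56228637695312), (24.166414260864258, 63.59801483154297), 16.927513122558594) [[440.0, -81.9, 30.0], [594.3, -126.1, 30.0], [577.0, -185.0, 30.0], [423.1, -140.1, 30.0]]
stand 2257.5 ((494.5760192871094, 122.16799926757812), (77.99405670166016, 47.40464782714844), 79.69515228271484) [[825.9, -721.2, 30.0], [854.6, -855.8, 30.0], [643.9, -882.2, 30.0], [618.8, -749.9, 30.0]]
brass 232.0 ((83.0, 205.0), (18.0, 16.0), 90.0) [[521.8, 265.1, 83.0], [522.3, 226.5, 83.0], [479.6, 224.5, 83.0], [479.1, 262.9, 83.0]]
brass 105.5 ((479.2884826660156, 107.94231414794922), (10.590271949768066, 12.355317115783691), 78.69007110595703) [[764.2, -705.8, 83.0], [771.5, -738.2, 83.0], [744.8, -742.2, 83.0], [737.6, -709.9, 83.0]]
```

View pics/crop.png

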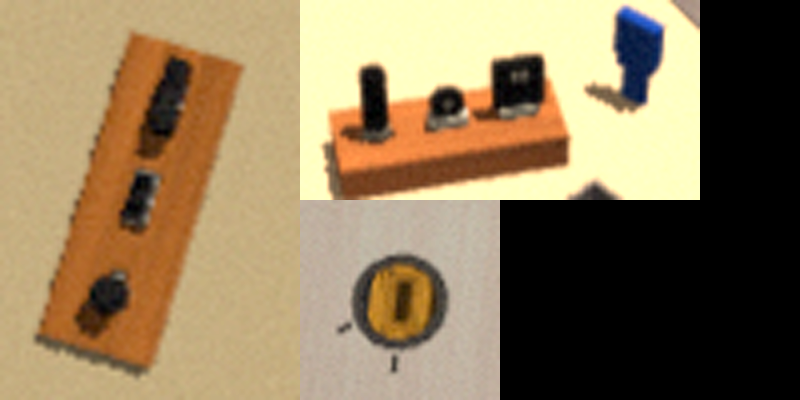

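The rectangular-grip key is the one at (248,184) in the top view and (260,190) in the side view, with a wide black plate for a grip. The disc key at (242,204) and the rod tool at (236,226) don't fit, and neither does the blue look-alike. The slot points at the lower mark, which is home; the other mark is about 60° clockwise from it.

```bash
python3 - <<'E'
from h import *
T=np.load("top0.npz");S=np.load("side0.npz");hsv=cv2.cvtColor(T["im"],cv2.COLOR_RGB2HSV)
im=T["im"]; P=cloud("top",T["d"])
def rect(m,z,off,name="top"):
    m=m.astype(np.uint8)
    for ct in cv2.findContours(m,0,1)[0]:
        if cv2.contourArea(ct)<15: continue
        q=plane(name,ct.reshape(-1,2)+np.array(off),z)[:,:2].astype(np.float32); r=cv2.minAreaRect(q)
        b=cv2.boxPoints(r); e=max([b[1]-b[0],b[2]-b[1]],key=np.linalg.norm)
        print("  c",np.round(r[0],1),"size",np.round(r[1],1),"ang",round(np.degrees(np.arctan2(e[1],e[0])),1))
g=im.max(2)
print("key top dark, z by depth>68"); sub=np.s_[170:200,236:262]
rect((P[sub][...,2]>68)&(g[sub]<60),80,(236,170))
Q=P[sub][(P[sub][...,2]>68)]; print(Q.mean(0),np.percentile(Q[:,2],[50,90,98]))
print("plug+ring"); s=np.s_[185:225,62:105]; rect(((g[s]<105)),83,(62,185))
print("hole"); s=np.s_[196:214,75:91]; print(g[s].tolist())
print("tray"); s=np.s_[160:245,270:350]; v=im[s].astype(int); rect((v[...,0]-v[...,2]<30)&(g[s]<100),25,(270,160))
# side view plug
hs=cv2.cvtColor(S["im"],cv2.COLOR_RGB2HSV); s=np.s_[105:135,170:205]
print("side brass"); rect((hs[s][...,1]>110)&(hs[s][...,0]<30),83,(170,105),"side")
# side key grip
s=np.s_[178:206,248:272]; gs=S["im"][s].max(2)
m=(gs<50).astype(np.uint8); print("side key mask px",[ (cv2.minAreaRect(c)) for c in cv2.findContours(m,0,1)[0] if cv2.contourArea(c)>15])
print("pred grip centre px side",proj("side",[[556.5,-147,60]]))
E
```

```text
key top dark, z by depth>68
  c [ 556.  -148.3] size [12.1 34.9] ang -17.6
[ 552.84354565 -148.51372436  110.50622797] [ 78.95203067  81.32213206 906.93242618]
plug+ring
  c [498.2 247.6] size [58.7 63.5] ang -32.8
hole
[[80, 49, 46, 52, 57, 60, 86, 97, 94, 88, 86, 68, 47, 45, 51, 63], [50, 51, 62, 73, 87, 84, 103, 124, 126, 128, 123, 101, 71, 64, 53, 48], [46, 45, 102, 90, 120, 87, 93, 111, 112, 113, 113, 117, 115, 99, 77, 51], [37, 66, 130, 101, 119, 107, 110, 104, 99, 99, 95, 100, 106, 118, 113, 73], [25, 116, 130, 114, 119, 112, 108, 83, 69, 68, 76, 92, 110, 120, 121, 83], [41, 131, 129, 111, 118, 106, 104, 69, 42, 38, 53, 98, 115, 120, 124, 92], [61, 129, 128, 119, 117, 108, 100, 65, 41, 38, 58, 99, 117, 120, 130, 101], [70, 129, 129, 129, 110, 112, 102, 56, 38, 40, 59, 98, 116, 120, 135, 98], [86, 129, 132, 129, 114, 109, 101, 51, 43, 42, 64, 110, 124, 125, 131, 96], [93, 132, 132, 128, 111, 113, 100, 43, 44, 43, 71, 111, 128, 123, 126, 90], [104, 129, 129, 127, 116, 108, 96, 40, 41, 49, 74, 112, 125, 123, 122, 81], [115, 132, 131, 127, 116, 107, 86, 40, 40, 49, 77, 109, 124, 129, 120, 75], [128, 127, 127, 123, 114, 109, 81, 41, 42, 50, 80, 105, 119, 130, 116, 69], [112, 127, 131, 123, 115, 105, 80, 38, 39, 58, 92, 105, 114, 130, 109, 64], [79, 129, 128, 123, 117, 112, 90, 82, 73, 84, 105, 106, 110, 121, 91, 56], [59, 114, 128, 107, 117, 115, 117, 109, 103, 102, 111, 104, 106, 108, 64, 50], [38, 74, 110, 97, 112, 115, 110, 118, 113, 110, 113, 108, 101, 92, 51, 48], [48, 45, 62, 80, 96, 117, 121, 129, 124, 105, 91, 89, 79, 63, 47, 45]]
tray
  c [ 517.2 -300.1] size [151.8 136.8] ang 14.1
side brass
  c [502.8 244.6] size [42.2 44.2] ang -28.7
side key mask px [((10.930769920349121, 12.44615364074707), (11.783299446105957, 13.147682189941406), 82.87498474121094)]
pred grip centre px side [[258.22298064 190.1678906 ]]
```

Measurements agree between the views:

| Item | Position (mm) | Yaw |
|---|---|---|
| Key | (556.5, -147) | -16.5° |
| Keyhole | (501.7, 244.7, 83) | -4.5° |
| Tray | (517, -303) | about 14° |

A 75° clockwise turn at the lock only stays inside joint 6's range if I grasp with the half-turned yaw of 163.5°. So the move is +506 and -251 mm in tool x and y, with a -150° turn.

```bash
python3 -m crank '[[[1,1.5,-0.8,0,-7],[1,4,-2,0,-15],[1,7,-3.5,0,-23],[1,10,-5,0,-31],[1,13,-6.5,0,-39],[1,16,-8,0,-47],[1,19,-9.5,0,-55],[1,22,-11,0,-63],[1,25,-12.4,0,-71],[1,26,-12.9,0,-75]]]'; cat >> h.py <<'E'
def go(x,y,z,yaw):
    o=bot.get_obs(); p=np.array(o["tool_pos"]); R=cv2.Rodrigues(np.zeros(3))[0]
    r,pt,w=o["tcp_rot"]; c,s=np.cos(w),np.sin(w)
    Rz=np.array([[c,-s,0],[s,c,0],[0,0,1]]); Ry=np.array([[np.cos(pt),0,np.sin(pt)],[0,1,0],[-np.sin(pt),0,np.cos(pt)]]); Rx=np.array([[1,0,0],[0,np.cos(r),-np.sin(r)],[0,np.sin(r),np.cos(r)]])
    d=(Rz@Ry@Rx).T@(np.array([x,y,z])-p)
    print("rows cm",(d/10).round(2),"turn",round(-((yaw-np.degrees(w)+180)%360-180),1),"| pos",p.round(1),"yaw",round(np.degrees(w),1),"q6",round(o["joint_positions"][5],2),"t",o["time"],"F",np.round(o["contact_force"],1))
E
python3 -c "
from h import *
go(556.3,-147.2,120,163.5)"
```

```text
time: 1.1
tool_pos: [347.0, -322.2, 187.0]
tcp_rot: [3.141, -0.001, 1.552]
contact_force: [-0.3, -0.6, -0.2]
grip_width: 91.7
finger_force: 0.0
rows cm [17.88 20.6   6.72] turn -74.6 | pos [ 347.  -322.2  187. ] yaw 88.9 q6 -0.89 t 1.1 F [-0.3 -0.6 -0.2]
```

```bash
python3 -m crank '[[[1,1,1.2,0.2,-5],[1,3,3.4,0.6,-12],[1,5.4,6.2,1.2,-20],[1,8,9.2,2,-28],[1,10.6,12.2,3,-36],[1,13,15,4,-44],[1,15.4,17.8,5,-52],[1,17.2,19.8,6,-60],[1,17.9,20.6,6.7,-68],[1,17.9,20.6,6.7,-74.6]]]'; python3 -c "
from h import *
go(556.3,-147.2,45,163.5)"
```

```text
time: 2.1
tool_pos: [556.1, -148.9, 118.3]
tcp_rot: [3.141, -0.003, 2.855]
contact_force: [-0.3, 0.5, 0.5]
grip_width: 91.9
finger_force: 0.0
rows cm [0.01 0.16 7.33] turn 0.1 | pos [ 556.1 -148.9  118.3] yaw 163.6 q6 -1.68 t 2.1 F [-0.3  0.5  0.5]
```

```bash
python3 -m crank '[[[1,0,0.1,0.8,0],[1,0,0.1,2.2,0],[1,0,0.1,3.6,0],[1,0,0.1,5,0],[1,0,0.1,6.2,0],[1,0,0.1,7,0],[1,0,0.1,7.3,0],[1,0,0.1,7.3,0],[0.4,0,0.1,7.3,0],[0.3,0,0.1,7.3,0]]]'; python3 - <<'E'
from h import *
go(556.3,-147.2,45,163.5)
im,d=bot.capture("side"); cv2.imwrite("pics/g1.png",cv2.resize(im[130:250,170:330,::-1],(640,480),interpolation=cv2.INTER_CUBIC))
E
```

```text
time: 3.1
tool_pos: [556.6, -150.0, 47.8]
tcp_rot: [-3.141, 0.001, 2.847]
contact_force: [0.2, -0.3, 0.1]
grip_width: 80.4
finger_force: 0.0
rows cm [0.11 0.26 0.28] turn -0.4 | pos [ 556.6 -150.    47.8] yaw 163.1 q6 -1.67 t 3.1 F [ 0.2 -0.3  0.1]
```

View pics/g1.png

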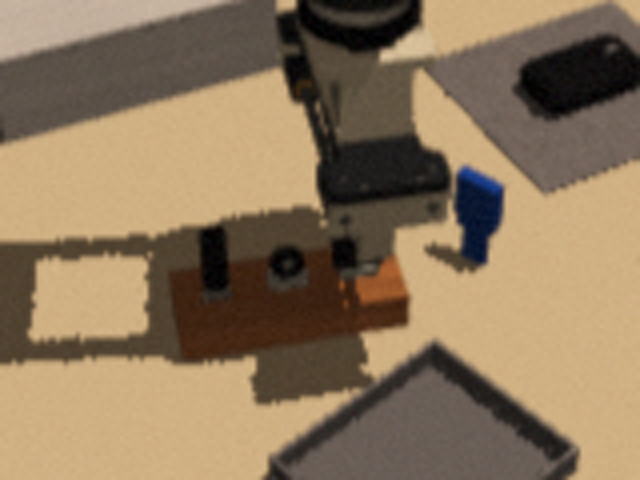

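The fingers straddle the rectangular key at picture (345,255), clear of the disc and rod. The commanded pose sits about 2.6 mm off in y, so I'll correct that and close.

```bash
python3 -m crank '[[[0.5,0.05,0.13,0.1,0],[0.3,0.05,0.27,0.2,0],[0,0.05,0.27,0.2,0],[0,0.05,0.27,0.2,0],[0,0.05,0.27,0.2,0],[0,0.05,0.27,0.2,0],[0,0.05,0.27,0.2,0],[0,0.05,0.27,0.2,0],[0,0.05,0.27,0.2,0],[0,0.05,0.27,0.2,0]]]'; python3 -c "
from h import *
go(556.3,-147.2,45,163.5)"
```

```text
time: 4.15
tool_pos: [556.5, -147.1, 45.2]
tcp_rot: [-3.141, 0.0, 2.847]
contact_force: [0.0, 0.4, 0.8]
grip_width: 0.7
finger_force: 0.0
rows cm [ 0.02 -0.02  0.02] turn -0.4 | pos [ 556.5 -147.1   45.2] yaw 163.1 q6 -1.67 t 4.15 F [0.  0.4 0.8]
```

The fingers shut with nothing between them, so I'll look.

```bash
python3 - <<'E'
from h import *
im,d=bot.capture("side"); t,_=bot.capture("top")
a=cv2.resize(im[160:220,200:280,::-1],(400,300),interpolation=cv2.INTER_CUBIC)
b=cv2.resize(t[150:240,210:290,::-1],(400,450),interpolation=cv2.INTER_CUBIC)
o=np.zeros((450,800,3),np.uint8);o[:300,:400]=a;o[:,400:]=b
cv2.imwrite("pics/g2.png",np.clip(o*1.5,0,255).astype(np.uint8))
print("TCP, gripper pt in side px",proj("side",[[556.5,-147.1,45],[556.5,-147.1,64]]))
E
```

```text
TCP, gripper pt in side px [[258.23519365 194.09821953]
 [258.24190245 189.13448109]]
```

View pics/g2.png

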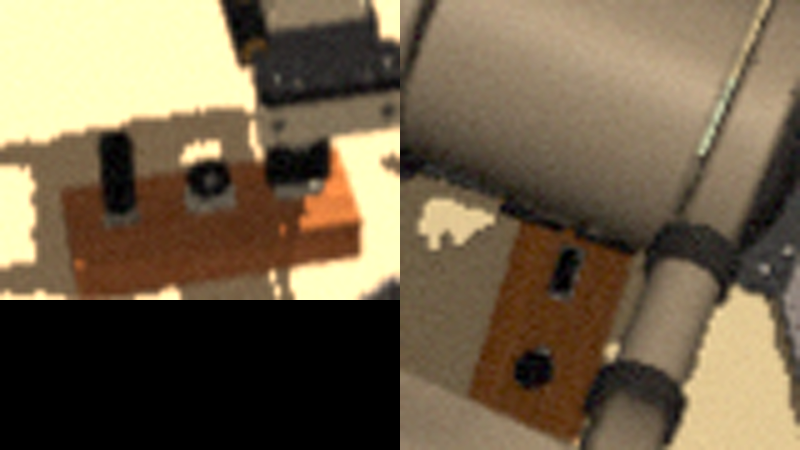

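```bash
python3 - <<'E'
from h import *
im,d=bot.capture("side"); P=cloud("side",d)
for v in range(176,202,2):
    print(v,[(u,*P[v,u].round(0).astype(int),int(im[v,u].max())) for u in range(252,272,3)])
o=bot.get_obs();print(o["grip_width"],o["finger_force"],o["tool_pos"],o["joint_positions"])
E
```

```text
176 [(252, np.int64(500), np.int64(-219), np.int64(192), 25), (255, np.int64(505), np.int64(-225), np.int64(194), 53), (258, np.int64(511), np.int64(-228), np.int64(194), 36), (261, np.int64(516), np.int64(-233), np.int64(196), 24), (264, np.int64(523), np.int64(-236), np.int64(195), 32), (267, np.int64(530), np.int64(-238), np.int64(194), 28), (270, np.int64(536), np.int64(-241), np.int64(193), 18)]
178 [(252, np.int64(496), np.int64(-226), np.int64(192), 21), (255, np.int64(503), np.int64(-228), np.int64(191), 20), (258, np.int64(510), np.int64(-230), np.int64(190), 24), (261, np.int64(517), np.int64(-231), np.int64(188), 19), (264, np.int64(523), np.int64(-236), np.int64(189), 12), (267, np.int64(529), np.int64(-240), np.int64(189), 17), (270, np.int64(537), np.int64(-240), np.int64(186), 21)]
180 [(252, np.int64(497), np.int64(-224), np.int64(184), 30), (255, np.int64(502), np.int64(-229), np.int64(186), 16), (258, np.int64(509), np.int64(-233), np.int64(186), 23), (261, np.int64(518), np.int64(-230), np.int64(179), 39), (264, np.int64(525), np.int64(-233), np.int64(179), 63), (2
[... 3578 characters left out ...]
np.int64(30), 127), (267, np.int64(579), np.int64(-157), np.int64(27), 169), (270, np.int64(584), np.int64(-165), np.int64(32), 187)]
200 [(252, np.int64(537), np.int64(-146), np.int64(30), 60), (255, np.int64(544), np.int64(-150), np.int64(30), 61), (258, np.int64(553), np.int64(-152), np.int64(27), 63), (261, np.int64(559), np.int64(-158), np.int64(30), 142), (264, np.int64(567), np.int64(-162), np.int64(29), 152), (267, np.int64(575), np.int64(-164), np.int64(28), 149), (270, np.int64(582), np.int64(-169), np.int64(29), 158)]
0.6125360754379197 0.0 [ 556.509369   -147.06102661   45.19922128] [-3.91426646e-01  5.77310717e-01  1.56446720e+00 -8.52525596e-05
  9.99814812e-01 -1.66739436e+00]
```

```bash
python3 - <<'E'
from h import *
S=np.load("side0.npz"); P=cloud("side",S["d"]); q=P.reshape(-1,3)
print("start TCP px",proj("side",[[122.7,-510.5,187.2],[122.7,-510.5,253]]))
w=0.236; ex=np.array([np.cos(w),np.sin(w)]); ey=np.array([np.sin(w),-np.cos(w)])
def rep(q,c,ex,ey,tz,zmin):
    r=q[:,:2]-c; a=r@ex;b=r@ey
    for z in range(zmin,zmin+220,10):
        m=(abs(a)<60)&(abs(b)<110)&(q[:,2]>=z)&(q[:,2]<z+10)
        if m.sum()>3: print(z-tz,m.sum(),"a",np.percentile(a[m],[3,97]).round(),"b",np.percentile(b[m],[3,97]).round())
print("start"); rep(q,np.array([122.7,-510.5]),ex,ey,187,107)
im,d=bot.capture("side"); q=cloud("side",d).reshape(-1,3); w=np.radians(163.1)
print("now"); rep(q,np.array([556.5,-147.1]),np.array([np.cos(w),np.sin(w)]),np.array([np.sin(w),-np.cos(w)]),45,35)
E
```

```text
start TCP px [[123.57628797 368.3733068 ]
 [112.05424184 349.54760446]]
start
100 46 a [ 8. 35.] b [86. 88.]
110 111 a [-30.  33.] b [-29.  88.]
120 535 a [-34.  34.] b [-24.  93.]
130 218 a [-15.  35.] b [12. 95.]
now
-10 58 a [-16.  59.] b [-7.  3.]
0 55 a [-18.  58.] b [-7. -1.]
10 64 a [-18.  56.] b [-7.  4.]
20 29 a [-16.  44.] b [-7. -2.]
100 36 a [-29.  34.] b [-88.  81.]
110 123 a [-34.  35.] b [-89.  80.]
120 176 a [-35.  35.] b [-90.  80.]
130 112 a [-35.  36.] b [-94.  75.]
140 468 a [-33.  34.] b [-96.  80.]
150 111 a [-24.  30.] b [-90.  -5.]
160 79 a [-23.  24.] b [-52. -16.]
170 68 a [-23.  21.] b [-52. -37.]
180 71 a [-22.  21.] b [-52. -11.]
190 94 a [-33.  35.] b [-52. -12.]
200 252 a [-35.  36.] b [-51. -12.]
```

The gripper body appears about 100 mm above the reported TCP, where it should be 66 mm, both now and at the start. So the real fingertips sit about 35 mm above the reported position and closed just above the key. I'll raise and open, then measure the fingertip height directly.

```bash
python3 -m crank '[[[0,0,0,-1,0],[0,0,0,-2.5,0],[0.3,0,0,-4,0],[0.6,0,0,-4.6,0],[1,0,0,-5,0],[1,0,0,-5,0],[1,0,0,-5,0],[1,0,0,-5,0],[1,0,0,-5,0],[1,0,0,-5,0]]]'; python3 - <<'E'
from h import *
o=bot.get_obs(); p=np.array(o["tool_pos"]); w=o["tcp_rot"][2]; ex=np.array([np.cos(w),np.sin(w)]);ey=np.array([np.sin(w),-np.cos(w)])
for n in("side","top"):
    im,d=bot.capture(n); P=cloud(n,d); r=P[...,:2]-p[:2]; a=r@ex;b=r@ey
    for z in range(70,240,8):
        m=(abs(a)<45)&(abs(b)<115)&(P[...,2]>=z)&(P[...,2]<z+8)
        if m.sum()>3: print(n,z,m.sum(),"a",np.percentile(a[m],[3,97]).round(),"b",np.percentile(b[m],[3,25,75,97]).round())
    if n=="side":
        cv2.imwrite("pics/g3.png",np.clip(1.5*cv2.resize(im[120:225,190:300,::-1],(660,630),interpolation=cv2.INTER_CUBIC)[:600],0,255).astype(np.uint8))
        print(p,proj("side",[[*(p[:2]+s*55*ey),p[2]+k] for s in(-1,1) for k in(0,36)]))
E
```

```text
time: 5.35
tool_pos: [556.4, -147.0, 94.8]
tcp_rot: [-3.142, -0.001, 2.847]
contact_force: [0.6, 0.4, 0.3]
grip_width: 59.6
finger_force: 0.0
side 70 32 a [-18.  15.] b [-7. -6. -4. -2.]
side 78 40 a [-18.  12.] b [-7. -5.  3.  5.]
side 142 7 a [-8. 10.] b [-48. -46. -45. -42.]
side 150 22 a [-10.  10.] b [-49. -48. -46. -44.]
side 158 18 a [-10.   9.] b [-50. -48. -47.   2.]
side 166 4 a [-4.  9.] b [-49. -49. -24.  38.]
side 198 58 a [-35.  34.] b [-88. -87. -85.  80.]
side 206 109 a [-34.  35.] b [-88. -87. -61.  79.]
side 214 134 a [-28.  35.] b [-88. -86.  28.  79.]
side 222 136 a [-36.  35.] b [-94. -93.  36.  79.]
side 230 98 a [-31.  36.] b [-96. -95. -81.  69.]
side 238 484 a [-33.  34.] b [-95. -87. -56.  83.]
[ 556.35681678 -146.98083037   94.84362543] [[262.57930402 194.7175002 ]
 [262.70512887 184.49469222]
 [254.11552001 167.9059735 ]
 [254.03051555 157.81806874]]
top 206 8 a [31. 37.] b [24. 31. 54. 81.]
top 214 31 a [26. 37.] b [-40.  31.  61.  66.]
top 222 77 a [26. 37.] b [-68.  38.  54.  60.]
top 230 9 a [26. 37.] b [47. 57. 67. 85.]
top 238 313 a [-28.  36.] b [-96. -92. -77.  80.]
```

View pics/g3.png

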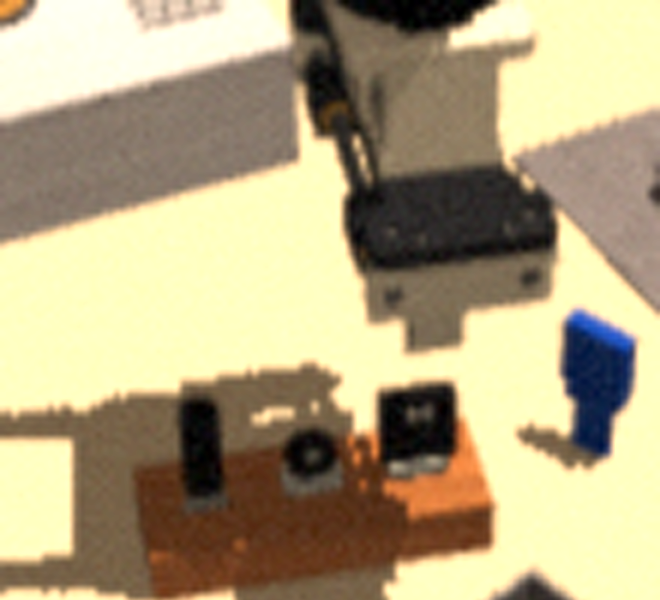

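The real fingertip is at picture (435,350), i.e. pixel (262.5,178.3), so z is about 143 while the report says 95. That makes the true tip roughly 45 mm above the reported TCP. The key is untouched at picture (418,420). I'll descend with open fingers to a reported z of about 5, watching the force, and check again.

```bash
python3 -m crank '[[[1,0,0,1,0],[1,0,0,2.5,0],[1,0,0,4,0],[1,0,0,5.5,0],[1,0,0,6.5,0],[1,0,0,7.3,0],[1,0,0,8,0],[1,0,0,8.4,0],[1,0,0,8.7,0],[1,0,0,8.7,0]]]'; python3 - <<'E'
from h import *
o=bot.get_obs(); p=np.array(o["tool_pos"]); w=o["tcp_rot"][2]; ex=np.array([np.cos(w),np.sin(w)]);ey=np.array([np.sin(w),-np.cos(w)])
im,d=bot.capture("side"); P=cloud("side",d); r=P[...,:2]-p[:2]; a=r@ex;b=r@ey
m=(abs(a)<12)&(b>-68)&(b<-40)&(P[...,2]<110)&(P[...,2]>25); v,u=np.nonzero(m); print(p,o["joint_positions"])
for k in np.unique(v): print(k,u[v==k].min(),u[v==k].max(),P[k][m[k]].mean(0).round(1),b[k][m[k]].mean().round(1))
E
```

```text
time: 6.45
tool_pos: [556.5, -147.1, 8.1]
tcp_rot: [-3.142, -0.0, 2.847]
contact_force: [0.6, -0.6, 0.2]
grip_width: 92.1
finger_force: 0.0
[ 556.510747   -147.06220637    8.08929727] [-3.91420168e-01  6.26831258e-01  1.59560664e+00 -1.05197441e-04
  9.19200025e-01 -1.66739077e+00]
198 264 267 [ 543.  -210.5   91. ] -64.6
199 259 267 [ 537.4 -207.2   87.3] -63.1
200 260 267 [ 538.  -208.9   84.8] -64.6
201 259 267 [ 537.7 -206.9   79.5] -62.7
202 259 267 [ 537.8 -206.8   75.6] -62.6
203 259 267 [ 537.5 -207.3   72.5] -63.1
204 259 267 [ 538.2 -206.3   67.5] -62.0
205 259 267 [ 538.1 -206.4   63.9] -62.1
206 259 261 [ 531.1 -202.9   60.5] -60.8
```

The tip is now at z of about 59–60 against a reported 8, so the offset is about 51. I'll go 13 mm further down and close.

```bash
python3 -m crank '[[[1,0,0,0.6,0],[1,0,0,1.1,0],[1,0,0,1.3,0],[0.5,0,0,1.3,0],[0,0,0,1.3,0],[0,0,0,1.3,0],[0,0,0,1.3,0],[0,0,0,1.3,0],[0,0,0,1.3,0],[0,0,0,1.3,0]]]'
```

```text
time: 7.5
tool_pos: [556.6, -147.1, -4.7]
tcp_rot: [-3.141, 0.0, 2.847]
contact_force: [-0.2, -0.0, -0.1]
grip_width: 40.3
finger_force: 0.0
```

```bash
python3 -m crank '[[[0,0,0,0,0],[0,0,0,0,0],[0,0,0,0,0],[0,0,0,0,0],[0,0,0,0,0],[0,0,0,-0.5,0],[0,0,0,-1.5,0],[0,0,0,-3,0],[0,0,0,-4.5,0],[0,0,0,-6,0]]]'
```

```text
time: 8.5
tool_pos: [556.7, -147.1, 56.7]
tcp_rot: [-3.141, 0.001, 2.847]
contact_force: [-0.9, -0.0, -1.3]
grip_width: 12.4
finger_force: 30.0
```

The key is held: opening 12.4 mm, grip force 30 N. Key origin is about reported z + 37. Next I'll go above the lock.

```bash
python3 -c "
from h import *
go(501.7,244.7,115,175.5)"
```

```text
rows cm [16.64 35.89 -5.85] turn -12.4 | pos [ 556.7 -147.1   56.7] yaw 163.1 q6 -1.67 t 8.5 F [-0.9 -0.  -1.3]
```

```bash
python3 -m crank '[[[0,0,0,-1.5,0],[0,0,0,-3.5,0],[0,0.5,1,-5.2,0],[0,1.5,3.3,-5.9,-1],[0,3,6.5,-5.9,-2],[0,4.7,10.2,-5.9,-3],[0,6.5,14.1,-5.9,-4.5],[0,8.3,18,-5.9,-6],[0,10.1,21.9,-5.9,-8],[0,11.9,25.8,-5.9,-10]]]'; python3 -m crank '[[[0,1.5,3.2,0,-2],[0,3,6.4,0,-2.4],[0,4.2,9.1,0,-2.4],[0,4.7,10.1,0,-2.4],[0,4.7,10.1,0,-2.4],[0,4.7,10.1,0,-2.4],[0,4.7,10.1,0,-2.4],[0,4.7,10.1,0,-2.4],[0,4.7,10.1,0,-2.4],[0,4.7,10.1,0,-2.4]]]'; python3 - <<'E'
from h import *
go(501.7,244.7,115,175.5)
im,d=bot.capture("side"); t,td=bot.capture("top"); np.savez("l1.npz",im=im,d=d,t=t,td=td)
a=cv2.resize(im[70:150,150:230,::-1],(400,400),interpolation=cv2.INTER_CUBIC)
b=cv2.resize(t[165:245,45:125,::-1],(400,400),interpolation=cv2.INTER_CUBIC)
cv2.imwrite("pics/l1.png",np.clip(np.hstack([a,b])*1.5,0,255).astype(np.uint8))
E
```

```text
time: 9.5
tool_pos: [517.3, 136.0, 115.2]
tcp_rot: [3.141, 0.001, 3.023]
contact_force: [0.7, 0.0, -0.3]
grip_width: 12.4
finger_force: 30.0
time: 10.5
tool_pos: [483.3, 239.8, 114.2]
tcp_rot: [-3.141, -0.0, 3.062]
contact_force: [0.4, -0.4, -1.5]
grip_width: 12.8
finger_force: 30.0
rows cm [-1.8   0.64 -0.08] turn -0.0 | pos [483.3 239.8 114.2] yaw 175.5 q6 -1.17 t 10.5 F [ 0.4 -0.4 -1.5]
```

View pics/l1.png

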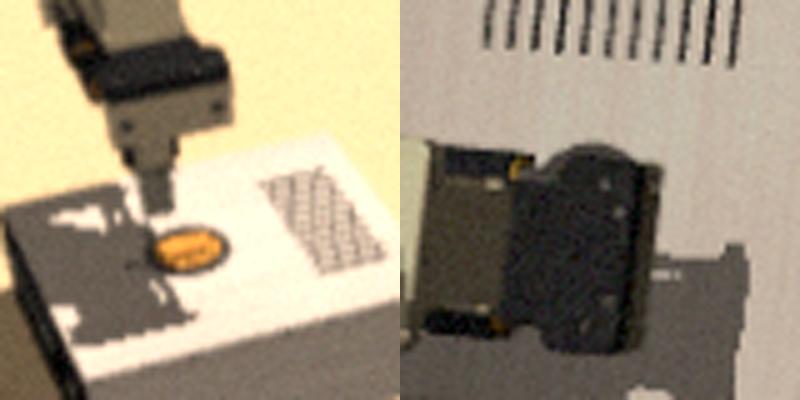

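The key is held above the plug but short in x because I reused the old axes. In the side crop the lower end is at (160,213) and the plug at (190,248). I'll measure the held key by depth.

```bash
python3 -m crank '[[[0,-0.4,0.1,0,0],[0,-1,0.3,0,0],[0,-1.6,0.5,0,0],[0,-1.8,0.6,0,0],[0,-1.8,0.6,0,0],[0,-1.8,0.6,0,0],[0,-1.8,0.6,0,0],[0,-1.8,0.6,0,0],[0,-1.8,0.6,0,0],[0,-1.8,0.6,0,0]]]'; python3 - <<'E'
from h import *
go(501.7,244.7,115,175.5)
o=bot.get_obs(); p=np.array(o["tool_pos"]); w=o["tcp_rot"][2]; ex=np.array([np.cos(w),np.sin(w)]);ey=np.array([np.sin(w),-np.cos(w)])
im,d=bot.capture("side"); P=cloud("side",d); r=P[...,:2]-p[:2]; a=r@ex;b=r@ey
m=(abs(a)<45)&(abs(b)<40)&(P[...,2]<200)&(P[...,2]>92)
for k in np.unique(np.nonzero(m)[0]):
    u=np.nonzero(m[k])[0]; print(k,u.min(),u.max(),"z",P[k][m[k]][:,2].mean().round(),"a",a[k][m[k]].min().round(),a[k][m[k]].max().round(),"b",np.median(b[k][m[k]]).round(),im[k,u].max(1).tolist())
print(proj("side",[[501.7,244.7,120],[501.7,244.7,83]]))
E
```

```text
time: 11.6
tool_pos: [501.4, 244.9, 114.2]
tcp_rot: [-3.142, 0.0, 3.063]
contact_force: [-0.5, 0.4, -1.6]
grip_width: 12.1
finger_force: 30.0
rows cm [-0.03 -0.01 -0.08] turn 0.0 | pos [501.4 244.9 114.2] yaw 175.5 q6 -1.18 t 11.6 F [-0.5  0.4 -1.6]
96 187 189 z 179.0 a -16.0 -6.0 b -26.0 [71, 71, 42]
97 182 190 z 176.0 a -20.0 10.0 b -24.0 [66, 68, 74, 77, 78, 76, 70, 45, 97]
98 179 190 z 173.0 a -19.0 16.0 b -22.0 [73, 23, 33, 59, 76, 77, 74, 72, 74, 72, 57, 102]
99 179 189 z 170.0 a -11.0 17.0 b -23.0 [87, 22, 26, 57, 73, 71, 74, 74, 73, 76, 99]
100 179 189 z 166.0 a -14.0 17.0 b -18.0 [113, 45, 28, 54, 73, 74, 70, 67, 70, 67, 110]
101 181 189 z 159.0 a -15.0 11.0 b -14.0 [59, 57, 59, 59, 56, 54, 52, 60, 107]
102 181 188 z 152.0 a -12.0 12.0 b -8.0 [99, 65, 53, 51, 47, 47, 49, 78]
103 182 188 z 146.0 a -11.0 8.0 b -1.0 [86, 59, 54, 54, 46, 59, 85]
104 182 188 z 143.0 a -11.0 8.0 b -2.0 [118, 75, 60, 54, 54, 57, 78]
105 183 188 z 139.0 a -10.0 6.0 b -3.0 [71, 57, 55, 56, 59, 71]
106 183 188 z 135.0 a -9.0 6.0 b -2.0 [75, 60, 58, 59, 56, 68]
107 183 189 z 131.0 a -13.0 6.0 b -2.0 [83, 60, 59, 60, 51, 62, 118]
108 183 189 z 127.0 a -13.0 7.0 b -2.0 [93, 63, 58, 55, 49, 63, 115]
109 183 189 z 123.0 a -12.0 8.0 b -1.0 [102, 59, 57, 63, 60, 75, 115]
110 183 186 z 122.0 a -1.0 9.0 b -4.0 [122, 83, 84, 102]
[[185.49124619 109.84235582]
 [186.93389449 119.5258044 ]]
```

The blade is upright, its bottom at z of about 120 as predicted, and centred at column 185.5 against a predicted 185.5. I'll insert now.

```bash
python3 -m crank '[[[0,0,0,1.2,0],[0,0,0,2.4,0],[0,0,0,3.2,0],[0,0,0,3.6,0],[0,0,0,4,0],[0,0,0,4.3,0],[0,0,0,4.6,0],[0,0,0,4.9,0],[0,0,0,5.2,0],[0,0,0,5.2,0]]]'
```

```text
time: 12.65
tool_pos: [501.6, 245.7, 61.4]
tcp_rot: [3.14, -0.0, 3.063]
contact_force: [1.8, 5.8, -1.5]
grip_width: 12.5
finger_force: 30.0
```

```bash
python3 -m crank '[[[0,0,0.1,0,0],[0,0,0.1,0.2,0],[0,0,0.1,0.4,0],[0,0,0.1,0.6,0],[0,0,0.1,0.8,0],[0,0,0.1,0.95,0],[0,0,0.1,1.05,0],[0,0,0.1,1.1,0],[0,0,0.1,1.1,0],[0,0,0.1,1.1,0]]]'
```

```text
time: 13.65
tool_pos: [501.6, 246.0, 51.3]
tcp_rot: [3.142, 0.0, 3.063]
contact_force: [-0.2, 4.6, 2.8]
grip_width: 12.5
finger_force: 30.0
```

```bash
python3 -m crank '[[[0,0,0.05,0.05,0],[0,0,0.05,0.1,0],[0,0,0.05,0.1,0],[0,0,0.05,0.1,0],[0,0,0.05,0.1,0],[0,0,0.05,0.1,0],[0,0,0.05,0.1,0],[0,0,0.05,0.1,0],[0,0,0.05,0.1,0],[0,0,0.05,0.1,0]]]'; python3 - <<'E'
from h import *
im,d=bot.capture("side")
cv2.imwrite("pics/l2.png",np.clip(1.5*cv2.resize(im[85:145,155:235,::-1],(640,480),interpolation=cv2.INTER_CUBIC),0,255).astype(np.uint8))
print(proj("side",[[501.7,244.7,z] for z in(83,89,97)]))
E
```

```text
time: 14.65
tool_pos: [501.8, 246.1, 51.1]
tcp_rot: [-3.141, 0.001, 3.063]
contact_force: [-2.4, 2.6, 9.1]
grip_width: 12.5
finger_force: 30.0
[[186.93389449 119.5258044 ]
 [186.70378005 117.98179721]
 [186.39468277 115.90748773]]
```

View pics/l2.png

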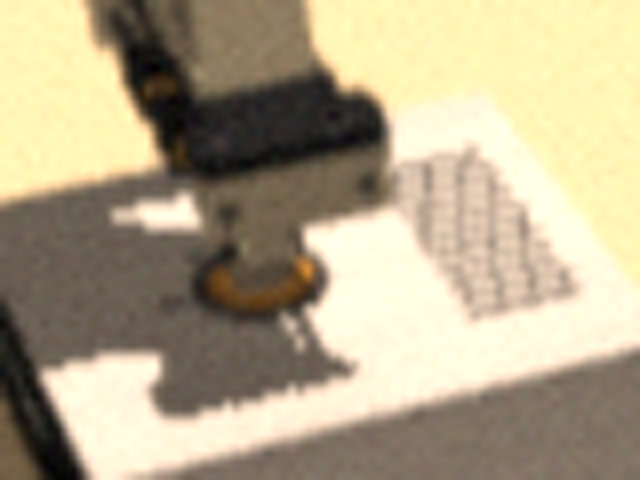

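Seated: the shoulder is just above the plug at picture (262,275), with 9 N of floor contact. I'll turn clockwise (+ about tool z).

```bash
python3 -m crank '[[[0,0,0,-0.05,3],[0,0,0,-0.05,8],[0,0,0,-0.05,14],[0,0,0,-0.05,20],[0,0,0,-0.05,26],[0,0,0,-0.05,32],[0,0,0,-0.05,38],[0,0,0,-0.05,44],[0,0,0,-0.05,48],[0,0,0,-0.05,50]]]'
```

```text
time: 15.7
tool_pos: [502.4, 247.0, 51.3]
tcp_rot: [3.139, 0.0, 2.188]
contact_force: [1.7, 5.8, 4.1]
grip_width: 12.5
finger_force: 30.0
```

```bash
python3 -m crank '[[[0,0,0,0,4],[0,0,0,0,8],[0,0,0,0,12],[0,0,0,0,16],[0,0,0,0,19],[0,0,0,0,21],[0,0,0,0,23],[0,0,0,0,23.5],[0,0,0,0,23.5],[0,0,0,0,23.5]]]'; python3 -c "
from plant import bot
print(bot.get_obs()['moment'])"
```

```text
time: 16.7
tool_pos: [502.1, 246.7, 51.2]
tcp_rot: [3.14, -0.0, 1.781]
contact_force: [-0.9, 5.2, 4.9]
grip_width: 12.2
finger_force: 30.1
[ 0.98106936 -0.04137999  0.19916604]
```

```bash
python3 -m crank '[[[0,0,0,0,1],[0,0,0,0,2],[0,0,0,0,3],[0,0,0,0,3],[0,0,0,0,3],[0,0,0,0,3],[0,0,0,0,3],[0,0,0,0,3],[0,0,0,0,3],[0,0,0,0,3]]]'; python3 - <<'E'
from h import *
print(bot.get_obs()['moment'],bot.get_obs()['tcp_rot'])
t,_=bot.capture("side")
cv2.imwrite("pics/l3.png",np.clip(1.5*cv2.resize(t[90:140,155:225,::-1],(700,500),interpolation=cv2.INTER_CUBIC),0,255).astype(np.uint8))
E
```

```text
time: 17.7
tool_pos: [502.0, 246.6, 51.2]
tcp_rot: [3.14, 0.0, 1.729]
contact_force: [0.6, 3.9, 5.0]
grip_width: 12.8
finger_force: 30.6
[ 0.89312693 -0.00197175  0.51340157] [3.14045712e+00 1.11557640e-04 1.72933311e+00]
```

View pics/l3.png

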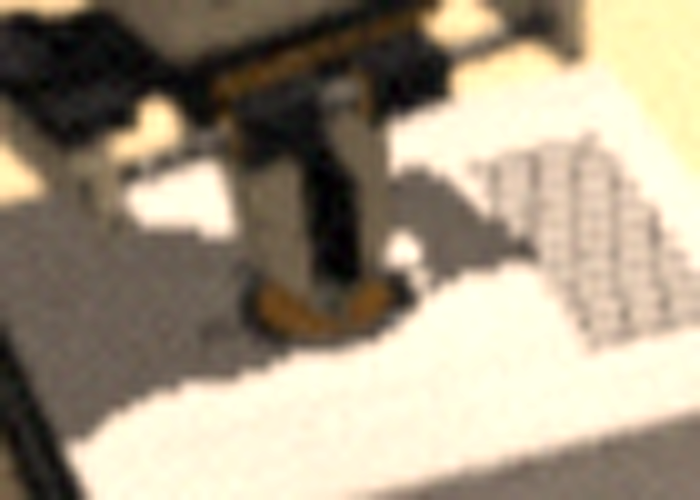

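The key is edge-on between the fingers at (335,230). The moment rose from 0.2 to 0.5 N m, so the plug is at its stop. Turning back now: -76.5° plus 13° past home.

```bash
python3 -m crank '[[[0,0,0,0,-3],[0,0,0,0,-8],[0,0,0,0,-14],[0,0,0,0,-20],[0,0,0,0,-26],[0,0,0,0,-32],[0,0,0,0,-38],[0,0,0,0,-44],[0,0,0,0,-48],[0,0,0,0,-50]]]'
```

```text
time: 18.75
tool_pos: [502.6, 246.1, 51.3]
tcp_rot: [3.141, 0.002, 2.603]
contact_force: [1.7, 2.8, 4.5]
grip_width: 12.4
finger_force: 30.0
```

```bash
python3 -m crank '[[[0,0,0,0,-6],[0,0,0,0,-12],[0,0,0,0,-18],[0,0,0,0,-24],[0,0,0,0,-29],[0,0,0,0,-33],[0,0,0,0,-36],[0,0,0,0,-38],[0,0,0,0,-39],[0,0,0,0,-39]]]'; python3 -c "
from plant import bot
print(bot.get_obs()['moment'])"
```

```text
time: 19.75
tool_pos: [503.0, 247.5, 51.3]
tcp_rot: [3.14, 0.004, -3.002]
contact_force: [1.6, 7.4, 3.5]
grip_width: 12.1
finger_force: 30.0
[ 1.71587361 -0.54954961 -0.05908855]
```

```bash
python3 -m crank '[[[0,0,0,0,-1.5],[0,0,0,0,-3],[0,0,0,0,-4],[0,0,0,0,-4],[0,0,0,0,-4],[0,0,0,0,-4],[0,0,0,0,-4],[0,0,0,0,-4],[0,0,0,0,-4],[0,0,0,0,-4]]]'; python3 -c "
from plant import bot
print(bot.get_obs()['moment'])"
```

```text
time: 20.75
tool_pos: [502.9, 247.9, 51.3]
tcp_rot: [3.139, 0.004, -2.933]
contact_force: [1.9, 9.1, 2.6]
grip_width: 12.6
finger_force: 30.3
[ 1.98404233 -0.50360013 -0.34679639]
```

The moment is -0.35 N m, so the plug is at its home stop. I'll unwind 12° inside the play, relieve the side load, then lift straight out.

```bash
python3 -m crank '[[[0,0,0.05,0,3],[0,0,0.1,0,6],[0,0,0.1,0,9],[0,0,0.1,0,11],[0,0,0.1,0,12],[0,0,0.1,0,12],[0,0,0.1,-0.3,12],[0,0,0.1,-0.7,12],[0,0,0.1,-1.1,12],[0,0,0.1,-1.5,12]]]'; python3 -m crank '[[[0,0,0,-0.5,0],[0,0,0,-1,0],[0,0,0,-1.6,0],[0,0,0,-2.4,0],[0,0,0,-3.4,0],[0,0,0,-4.6,0],[0,0,0,-5.8,0],[0,0,0,-6.4,0],[0,0,0,-6.5,0],[0,0,0,-6.5,0]]]'; python3 -c "
from h import *
go(517,-302,140,180)"
```

```text
time: 21.75
tool_pos: [501.0, 246.9, 65.7]
tcp_rot: [-3.141, -0.001, -3.141]
contact_force: [0.9, 0.8, -1.5]
grip_width: 12.6
finger_force: 30.0
time: 22.75
tool_pos: [501.3, 247.3, 130.7]
tcp_rot: [-3.141, 0.0, -3.141]
contact_force: [-0.4, -0.6, -1.5]
grip_width: 12.6
finger_force: 30.0
rows cm [ -1.56 -54.93  -0.92] turn 0.0 | pos [501.3 247.3 130.7] yaw -180.0 q6 -1.25 t 22.75 F [-0.4 -0.6 -1.5]
```

```bash
python3 -m crank '[[[0,0,-1,-0.5,0],[0,-0.1,-3.5,-0.9,0],[0,-0.2,-7,-0.9,0],[0,-0.4,-11,-0.9,0],[0,-0.6,-15,-0.9,0],[0,-0.8,-19,-0.9,0],[0,-1,-23,-0.9,0],[0,-1.1,-27,-0.9,0],[0,-1.2,-31,-0.9,0],[0,-1.3,-35,-0.9,0]]]'; python3 -m crank '[[[0,0,-4,0,0],[0,-0.1,-8,0,0],[0,-0.2,-12,0,0],[0,-0.3,-15.5,0,0],[0,-0.3,-18,0,0],[0,-0.3,-19.5,0,0],[0,-0.3,-19.9,0,0],[0,-0.3,-19.9,0,0],[0,-0.3,-19.9,0,0],[0,-0.3,-19.9,0,0]]]'; python3 - <<'E'
from h import *
go(517,-302,3,180)
s,_=bot.capture("side"); t,_=bot.capture("top")
a=cv2.resize(s[170:290,200:330,::-1],(390,360),interpolation=cv2.INTER_CUBIC);b=cv2.resize(t[180:230,58:108,::-1],(360,360),interpolation=cv2.INTER_CUBIC)
cv2.imwrite("pics/t1.png",np.clip(np.hstack([a,b])*1.5,0,255).astype(np.uint8))
E
```

```text
time: 23.75
tool_pos: [513.7, -104.8, 139.6]
tcp_rot: [-3.142, -0.001, 3.141]
contact_force: [0.7, 0.3, -0.5]
grip_width: 12.0
finger_force: 30.0
time: 24.75
tool_pos: [517.7, -300.4, 139.9]
tcp_rot: [3.141, -0.0, -3.14]
contact_force: [0.2, -1.4, -0.5]
grip_width: 12.6
finger_force: 30.0
rows cm [ 0.07 -0.17 13.69] turn 0.1 | pos [ 517.7 -300.4  139.9] yaw -179.9 q6 -2.23 t 24.75 F [ 0.2 -1.4 -0.5]
```

View pics/t1.png

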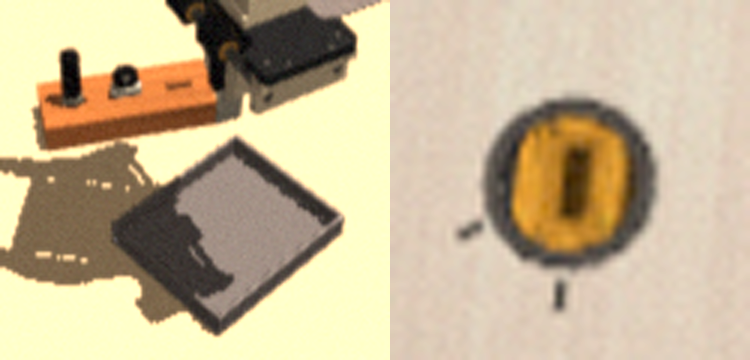

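The slot points at the lower (home) mark, so the lock is home, and the key is in the gripper above the tray. I'll lower and release.

```bash
python3 -m crank '[[[0,0,0,1,0],[0,0,0,3,0],[0,0,0,5.5,0],[0,0,0,8,0],[0,0,0,10,0],[0,0,0,11.8,0],[0,0,0,12.8,0],[0,0,0,13.3,0],[0,0,0,13.6,0],[0,0,0,13.6,0]]]' && python3 -m crank '[[[0.2,0,0,0,0],[0.4,0,0,0,0],[0.6,0,0,0,0],[0.8,0,0,0,0],[1,0,0,0,0],[1,0,0,0,0],[1,0,0,0,0],[1,0,0,0,0],[1,0,0,0,0],[1,0,0,0,0]]]' && python3 -m crank '[[[1,0,0,-0.5,0],[1,0,0,-1.5,0],[1,0,0,-3,0],[1,0,0,-5,0],[1,0,0,-7.5,0],[1,0,0,-10,0],[1,0,0,-12.5,0],[1,0,0,-14.5,0],[1,0,0,-16,0],[1,0,0,-16,0]]]'; python3 - <<'E'
from h import *
for n in ("side","top"):
    im,d=bot.capture(n); P=cloud(n,d)
    m=(abs(P[...,0]-517)<62)&(abs(P[...,1]+302)<55)&(P[...,2]>9)&(P[...,2]<100)
    Q=P[m]; print(n,len(Q),Q.min(0).round() if len(Q) else "",Q.max(0).round() if len(Q) else "",Q.mean(0).round() if len(Q) else "")
    if n=="side": cv2.imwrite("pics/t2.png",np.clip(1.5*cv2.resize(im[200:290,220:330,::-1],(550,450)),0,255).astype(np.uint8))
E
```

```text
time: 25.85
tool_pos: [517.7, -301.8, 4.0]
tcp_rot: [-3.141, 0.0, -3.141]
contact_force: [0.4, -0.4, -1.2]
grip_width: 12.6
finger_force: 30.0
time: 26.85
tool_pos: [517.5, -301.7, 3.7]
tcp_rot: [-3.142, -0.0, -3.141]
contact_force: [0.7, 0.4, -0.4]
grip_width: 85.7
finger_force: 0.0
time: 27.85
tool_pos: [518.7, -302.5, 167.1]
tcp_rot: [-3.138, 0.005, -3.141]
contact_force: [-0.2, 0.2, -0.4]
grip_width: 91.4
finger_force: 0.0
side 347 [ 455. -357.    9.] [ 579. -247.   87.] [ 506. -300.   50.]
top 5 [ 456. -356.   14.] [ 456. -348.   25.] [ 456. -351.   22.]
```

View pics/t2.png

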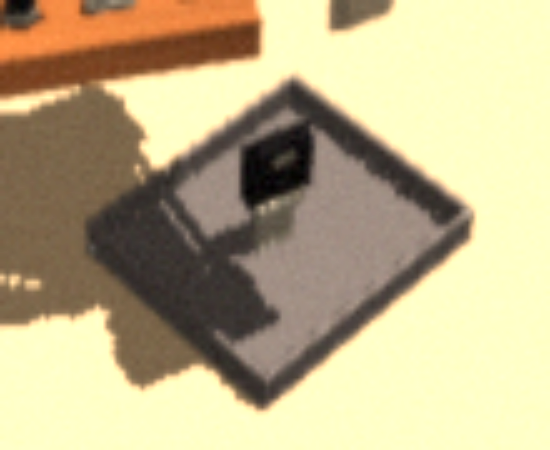

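The key stands upright near the tray's middle at picture (278,180), released, with the gripper clear above it.

```bash
python3 -m crank '[[[1,0,0,0,0],[1,0,0,0,0],[1,0,0,0,0],[1,0,0,0,0],[1,0,0,0,0],[1,0,0,0,0],[1,0,0,0,0],[1,0,0,0,0],[1,0,0,0,0],[1,0,0,0,0]]]' && python3 -c "
from plant import bot
print(bot.close_job())"
```

```text
time: 28.95
tool_pos: [517.5, -301.7, 163.7]
tcp_rot: [-3.141, -0.0, -3.141]
contact_force: [0.8, 1.4, 0.7]
grip_width: 91.6
finger_force: 0.0
the job is handed in; nothing more can be done
None
```

I turned the lock to its stop and back home with the rectangular-grip key and left the key standing in the near tray, then handed the job in at about 29 s (it returned no verdict).

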